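# Put the climate meter away and lock the drawer

## Robot

A 7-joint arm with a two-finger parallel gripper is mounted at the origin on the work surface. World frame = base frame: x ahead of the robot, y to its left, z up, the work surface at z = 0. Lengths are in mm, angles in rad, forces in N, time in s.
With the tool pointing down it reaches from about 425 to 825 mm from the base axis. Payload 3.6 kg.
Tool frame: the origin (TCP) lies between the finger pads; the fingertips stand 17 mm ahead of it and the grasp point (between the pads) lies 2 mm behind it; z points along the fingers, y is the line along which they close (so a half turn about z gives the same grasp; the last joint's range is limited). The gripper opens to 85 mm and grips with 20 to 120 N. Pads are 22 mm wide; open, the fingers measure 114 mm over their backs; the gripper's body (76 mm by 85 mm) begins 54 mm behind the grasp point. The pads swing forward as they close: fully open they stand 13 mm farther back than shut.
Start: joints at [-1.2, 0.615, -0.013, 1.423, 0.008, 1.103, -0.04], TCP at [251.171, 599.481, 248.297] pointing down, gripper open.
Joint ranges: [-3.12, 3.12], [-0.3, 2.06], [-1.34, 1.32], [0.26, 2.42], [-1.36, 4.5], [0.01, 1.98], [-2.84, 2.84]. Speed limits (rad/s): [2.79, 2.79, 3.14, 3.14, 3.14, 3.14, 3.14].

## Interface

Orientations are given as a 3x3 rotation matrix whose columns are the frame's x, y, z axes.
In Python, from rig import get_obs, capture, finish_job gives the robot as it stands.
- The arm moves only by the shell command python3 -m inch 'ROWS' [OPENING] [FORCE]. ROWS is JSON, a list of rows, each a list of 4 numbers: the shift along the world's x, y, z in m, then the turn about the world's z in degrees. A call has 1 to 8 rows; each row shifts and turns the commanded pose from where the row before left it; what a row does not reach is not made up. A row lasts 1/10 s, in which the tool goes at most 50 mm and 8.59 degrees, less where a joint would pass 70% of its speed; a pose out of reach is approached as far as the arm can. A call with a gripper value outside its range is refused whole. OPENING is the finger opening in m, from 0 to 0.0854, set as the call begins (- or left out, the last holds). The fingers move at their own pace and stop on an object; FORCE is the grip in N (left out, the last holds). Time passes only in rows, so rows that do not move let the fingers close. It gives the time, the measured TCP pose, the force, the opening and the grip force at its end, in the units of the state.
- get_obs(): the state, without advancing time (a new reading comes with each control period).
- capture(name): name is "scene" or "top" or "wrist"; returns a dict with "img" (400x640x3 uint8, red, green, blue), "mtx" (3x3 intrinsics, pixels), "world_to_cam" (4x4, takes a point from world to camera coordinates). Camera axes: x right, y down, z forward; pixel columns grow to the right and rows downward; lengths in mm; the calibration is good to about 2 mm. A picture is of the moment at which its call begins. There is no depth.
- finish_job(): hands the job in; it is judged then, once.
The state is a dict: "t": time; "joint_pos": joint angles; "joint_velocities": joint speeds; "joint_torque": joint torques, N m; "tcp_pos": TCP position; "tool_rot": TCP orientation; "wrist_force": force on the tool from outside, world axes, zero at the start; "wrist_torque": the same for the moment, N m; "opening": finger opening in mm; "grip_force": force on a finger pad.
Only numpy, scipy, OpenCV 4.12 (cv2) and the standard library are available. Lean on these libraries where they do the work, as an engineer would, in place of code of your own. Each camera call takes 0.05 s, during which the arm holds its last target. There are 200 camera calls.

## Task

Lay the yellow climate meter flat, screen up, inside the cabinet's open drawer and let go of it, push the drawer fully shut, and then lock it: put a fingertip into the slot in the cabinet's top, press the orange pad down and slide it all the way to the red-dot end. Do not force the lock (a firm fingertip press is enough), and leave the mushroom bottles and the scraper where they are.

Things in the scene. Friction and masses are not known exactly. Their poses are not given: they have to be found in the camera images.
- meter: Loose yellow climate meter, about 0.22 kg: a box 120 (its x) x 44 (y) x 36 mm (z), dark screen and grey keys on its upper face, a steel probe (20 mm thick, axis 18 mm above the underside) sticking out 30 mm at its +x end. It lies screen up on the table, left or right of the drawer. Origin: centre of the box's underside; z up through the screen.
- cabinet: Fixed grey bench cabinet, 200 (x) x 260 (y) x 99 mm high, standing on the table, its green drawer front facing its own -x, roughly towards the robot. Origin: centre of its underside; z up. Position and yaw vary.
- lock_unit: The cabinet's built-in lock. Origin: centre of the slot's mouth, level with the flat cabinet top, 55 mm behind its front face; axes as the cabinet's. Recess 72 mm long (y) x 30 mm wide (x), black rim; a green dot past its -y end (unlocked), a red dot past its +y end (locked). In it lies the flat orange lock pad, 42 mm (y) x 27 mm (x), 2 to 12 mm below the top: its height varies and must be felt.
- red_dot (a point): Centre of the 12 mm red dot on the cabinet's top, 53 mm from the slot's centre along +y, marking the locked end. How the pad works: sprung, 1.3 N per mm, bottoms out after 5 mm at 7.5 N; 25 N would break it. A catch blocks it unless it is held at least 3 mm down (5 N; 6 to 7 N is good). No edge to push at: the pressing fingertip drags it by friction. At each end it pops up and catches.
- lock (a joint): Travel of the orange lock pad along the cabinet's +y, in m: 0 at the unlocked (green) end, 0.030 at the locked (red) end. The pad's centre lies at lock_unit y = -0.015 + this value. It starts within 2 mm of 0; the catch allows about 3 mm of play at the green end and takes hold again from 0.026 on. Sliding resistance is 1 to 2 N while pressed.
- drawer (a joint): How far the drawer is open, in m: 0 shut, 0.15 at most; starts at 0.12 to 0.14. It slides along the cabinet's x, with 1 to 2 N of resistance, and stays where it is left.
- drawer_floor (a point): Centre of the drawer's inner floor, 13 mm above the table; moves with the drawer; axes as the cabinet's. Inside 165 (x) x 218 (y) x 51 mm deep, rim 64 mm above the table; front panel's outer face at x = -0.1015 from here. Open above only in front of the cabinet: x from -0.0825 to drawer - 0.0875; the rest is under the cabinet's top (underside 73 mm above the table).
- drawer_handle (a point): Middle of the drawer's straight steel bar handle, 100 mm long along y, 35 mm in front of the drawer's front panel, 55 mm above the table; axes as the cabinet's.
- bottle_a: Loose cultivation bottle with an orange tuft of mushrooms, 88 mm in diameter, 155 mm tall, 0.7 kg, upright on the table, on the other side of the drawer than the meter. To be left alone. Origin: centre of its underside.
- bottle_b: Another such bottle, beside the cabinet. To be left alone. Origin: centre of its underside.
- scraper: Loose spatula-like scraper, 150 mm long, lying on the table beside the cabinet, on the side away from bottle_b. To be left alone. Origin: about its middle, on the underside.
Not all that is in view belongs to the job. Of the things that look like the meter, the middle-sized one is meant.

How it is judged (in metres and radians):
On the way, in this order (a step that is already met when the one before it is completed fails the run):
1. the meter lies flat, screen up, on the floor of the drawer and is let go (x of meter in the frame of drawer_floor between -0.085 and 0.085 m and y of meter in the frame of drawer_floor between -0.11 and 0.11 m and z of meter in the frame of drawer_floor below 0.008 m and angle between meter's own z axis and vertical below 0.2 rad and contact force between the fingers and meter below 0.1 N), for 0.2 s.
2. the drawer is fully shut with the meter in it (x of meter in the frame of drawer_floor between -0.085 and 0.085 m and y of meter in the frame of drawer_floor between -0.11 and 0.11 m and z of meter in the frame of drawer_floor below 0.008 m and angle between meter's own z axis and vertical below 0.2 rad and value of joint drawer below 0.006 m), for 0.2 s.
3. the lock pad is slid to the red (locked) end with the drawer shut (value of joint drawer below 0.006 m and value of joint lock above 0.026 m), for 0.2 s.
At the end, for the whole second after the job is handed in: The meter lies at rest flat on the drawer's floor (within 8 mm of it, tilted less than 0.2 rad, screen up), released; the drawer is shut to within 6 mm; the lock pad stands at the red end (travel over 26 of 30 mm) (all of step 1 and all of step 3 and linear speed of meter below 0.02 m/s); the robot touches nothing.
It fails at once if a bottle or the scraper is shifted by more than 30 mm, or a bottle tipped (distance of any of bottle_a, bottle_b, scraper from where it was at the start of the episode above 0.03 m or angle between any of bottle_a, bottle_b's own z axis and vertical above 0.4 rad).
It fails at once if the lock is forced: the fingers press on it with more than 25 N (contact force between the fingers and lock_unit above 25 N).
It also fails if it takes over 64 s, if anything falls off the work surface, if the arm or the gripper's body presses on something with over 40 N, if the wrist force passes 120 N, or if a joint passes its speed limit or range.

## Working session

There is one attempt and no reset: what is moved stays moved. The work goes in short steps, Python scripts to look and compute and a shell command to move; the robot and the scene stay as the last step left them, time stands still between calls to the robot, and variables do not carry over. Pictures are saved under pics/ and viewed, at most 10 in all, crops included, and the job is handed in when it is done.

```bash
ls; mkdir -p pics; cat > h.py <<'E'
import numpy as np, cv2, json
from rig import get_obs, capture
def snap(cam, out):
    d=capture(cam); cv2.imwrite(f'pics/{out}.png', d['img'][:,:,::-1])
    np.savez(f'pics/{out}.npz', K=d['mtx'], T=d['world_to_cam'], img=d['img']); return d
def px2w(name,u,v,z):
    d=np.load(f'pics/{name}.npz'); K,T=d['K'],d['T']; R,t=T[:3,:3],T[:3,3]
    r=R.T@np.linalg.inv(K)@np.array([u,v,1.]); c=-R.T@t
    return c+r*(z-c[2])/r[2]
def w2px(name,p):
    d=np.load(f'pics/{name}.npz'); q=d['T'][:3,:3]@np.array(p,float)+d['T'][:3,3]; q=d['K']@q; return q[:2]/q[2]
E
python3 - <<'E'
from h import *
snap('top','top0'); snap('scene','scene0')
o=get_obs(); print(o['t'],o['tcp_pos'],o['tool_rot'],o['opening'],o['wrist_force'])
E
```

```text
pics
0.1 [250.91963156 598.89568124 247.22503883] [[-9.22324055e-01  3.86416208e-01 -9.22545577e-04]
 [ 3.86417309e-01  9.22321440e-01 -2.19655221e-03]
 [ 2.10018767e-06 -2.38242052e-03 -9.99997162e-01]] 85.4264113872718 [ 0.14285686 -0.50122934  0.12703213]
```

View pics/top0.png

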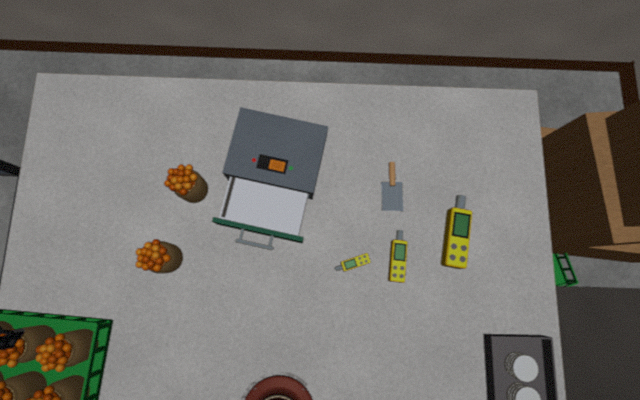

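View pics/scene0.png

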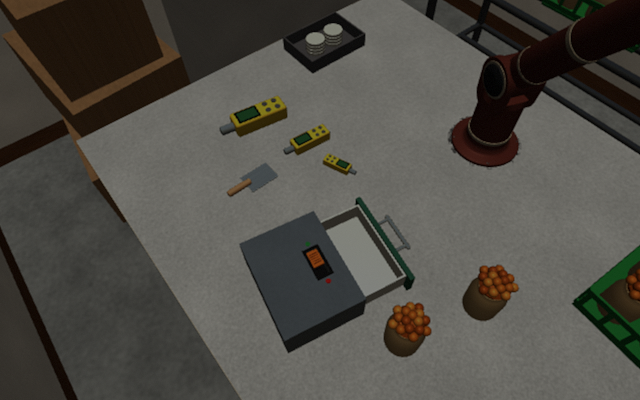

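Three yellow meters appear in top: small (353,263), middle (398,257), large (458,232). The middle one fits "middle-sized"; I'll check its 120 mm length and confirm in a crop. The cabinet is at about (275,150), with its slot at (272,164) and red dot at (254,160). Bottles are at (185,182) and (158,256), the scraper at (392,185).

```bash
python3 - <<'E'
from h import *
im=cv2.imread('pics/top0.png')[100:290,210:480]
cv2.imwrite('pics/crop0.png',cv2.resize(im,None,fx=2.9,fy=2.9,interpolation=cv2.INTER_CUBIC))
for n,a,b in [('small',(337,268),(369,258)),('mid',(399,240),(398,282)),('big',(462,208),(456,268))]:
    A=px2w('top0',*a,36);B=px2w('top0',*b,36);print(n,A.round(),B.round(),np.linalg.norm(A-B).round())
print('red',px2w('top0',254,160,99),px2w('scene0',328,281,99))
print(w2px('top0',[0,0,0]), w2px('top0',[251,599,247]))
E
```

```text
small [ 393. -154.   36.] [ 423. -245.   36.] 96.0
mid [ 477. -332.   36.] [ 358. -327.   36.] 119.0
big [ 575. -520.   36.] [ 401. -494.   36.] 176.0
red [683.98097379  87.92485705  99.        ] [684.21993819  92.47168356  99.        ]
[277.74119914 413.7654335 ] [  1.30888715 323.92971762]
```

View pics/crop0.png

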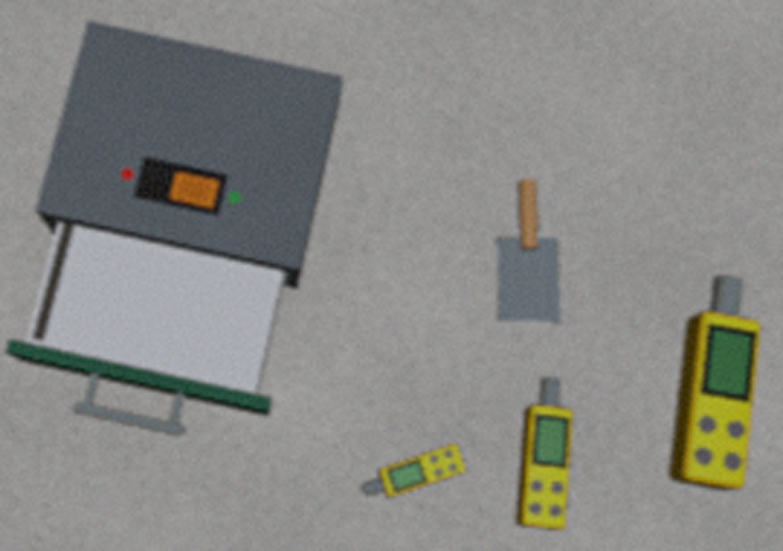

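The crop shows the middle meter (119 mm long) at crop (548,466), probe pointing up the image. The red dot is at (127,174), green at (234,198), pad at the green end.

```bash
python3 - <<'E'
from h import *
P=lambda c,z:px2w('top0',210+(c[0]+.5)/2.9-.5,100+(c[1]+.5)/2.9-.5,z)[:2]
r,g=P((127,174),99),P((234,198),99); print('red',r,'green',g,np.linalg.norm(r-g)); y=(r-g)/np.linalg.norm(r-g)
C=[P(c,99) for c in [(90,22),(342,77),(297,270),(42,210)]]
print('cab corners',np.round(C), [np.linalg.norm(C[i]-C[(i+1)%4]).round(1) for i in range(4)])
print('yaw dots',np.degrees(np.arctan2(-y[0],y[1])))
for a,b in[(1,0),(2,3)]:
    d=C[b]-C[a];print('yaw edge',np.degrees(np.arctan2(-d[0],d[1])))
for a,b in[(2,1),(3,0)]:
    d=C[b]-C[a];print('yaw side',np.degrees(np.arctan2(d[1],d[0])))
c=np.mean(C,0);print('centre',c,'lock',(r+g)/2)
h1,h2=P((82,408),55),P((183,430),55);print('handle',h1,h2,(h1+h2)/2,np.linalg.norm(h1-h2))
M=[P(m,36) for m in [(531,405),(571,408),(566,528),(523,526)]]
print('meter',np.round(M),np.mean(M,0),[np.linalg.norm(M[i]-M[(i+1)%4]).round(1) for i in range(4)])
d=M[0]+M[1]-M[2]-M[3];print('meter yaw',np.degrees(np.arctan2(d[1],d[0])))
for n,u in [('ba',(158,256)),('bb',(182,180))]: print(n,px2w('top0',*u,150)[:2])
print('scr',P((527,320),0),P((527,182),0), 'small',P((415,475),20))
E
```

```text
red [684.88593315  89.46373083] green [664.10438804 -14.47588675] 105.9967769243304
cab corners [[ 840.  134.]
 [ 791. -117.]
 [ 595.  -77.]
 [ 647.  169.]] [np.float64(255.6), np.float64(200.1), np.float64(250.8), np.float64(196.6)]
yaw dots -11.306551631370688
yaw edge -11.06595997220919
yaw edge -11.876120566430043
yaw side -11.51055268100178
yaw side -10.123030500541214
centre [718.13951983  27.25697981] lock [674.4951606   37.49392204]
handle [462.22011617 126.44984995] [443.5375261   28.37658812] [452.87882113  77.41321903] 99.83688625363445
meter [[ 478. -314.]
 [ 476. -354.]
 [ 359. -346.]
 [ 360. -304.]] [ 418.36719148 -329.42449527] [np.float64(40.0), np.float64(117.1), np.float64(42.1), np.float64(118.3)]
meter yaw -4.241303771014032
ba [409.85019522 309.38406813]
bb [608.51864603 266.42792997]
scr [ 569.70611972 -319.40891462] [ 718.74559626 -321.77160084] small [ 407.18135819 -200.53813786]
```

```bash
python3 -m inch '[[0.038,-0.037,0,-8],[0.038,-0.037,0,-8],[0.038,-0.037,0,-8],[0.038,-0.037,0,-8],[0.038,-0.037,0,-8],[0.038,-0.037,0,-8],[0.038,-0.037,0,-8],[0.038,-0.037,0,-8]]' 0.075
python3 -m inch '[[0,-0.04,0,-8],[0,-0.04,0,-8],[0,-0.04,0,-8],[0,-0.04,0,-8],[0,-0.04,0,-8],[0,-0.04,0,-8],[0,-0.04,0,-8],[0,-0.04,0,-8]]'
python3 -m inch '[[-0.017,-0.039,-0.015,-4],[-0.017,-0.039,-0.015,-4],[-0.017,-0.039,-0.015,-4],[-0.017,-0.039,-0.015,-4],[-0.017,-0.039,-0.015,-4],[-0.017,-0.039,-0.015,-4],[-0.017,-0.039,-0.015,-4],[0,0,0,0]]'
cat > m.py <<'E'
from h import *
o=get_obs(); R=o['tool_rot']
print(o['t'],'tcp',o['tcp_pos'].round(1) if hasattr(o['tcp_pos'],'round') else o['tcp_pos'],'yang',np.degrees(np.arctan2(R[1][1],R[0][1])).round(2),'z',np.round(np.array(R)[:,2],3),'open',round(o['opening'],1),'grip',o['grip_force'],'F',np.round(o['wrist_force'],2),'j',np.round(o['joint_pos'],2))
E
python3 m.py
```

```text
t: 0.9
tcp_pos: [538.6, 318.9, 248.0]
tool_rot: [[-0.052, 0.999, -0.001], [0.999, 0.052, -0.0], [-0.0, -0.001, -1.0]]
wrist_force: [0.3, 1.1, -0.0]
opening: 75.2
grip_force: 0.0
t: 1.7
tcp_pos: [537.3, -0.9, 248.0]
tool_rot: [[0.875, 0.484, -0.001], [0.484, -0.875, 0.0], [-0.0, -0.001, -1.0]]
wrist_force: [0.5, -0.3, -0.2]
opening: 74.9
grip_force: 0.0
t: 2.5
tcp_pos: [414.0, -278.7, 142.3]
tool_rot: [[1.0, 0.009, -0.004], [0.009, -1.0, -0.004], [-0.004, 0.004, -1.0]]
wrist_force: [-0.8, 0.8, 0.2]
opening: 75.0
grip_force: 0.0
2.5 tcp [ 414.  -278.7  142.3] yang -89.47 z [-0.004 -0.004 -1.   ] open 75.0 grip 0.0 F [-0.78  0.84  0.2 ] j [ 0.12  0.61  0.65  1.99 -0.54  0.72 -0.46]
```

```bash
python3 -m inch '[[0.004,-0.04,0,-4.7],[0,0,0,0],[0,0,0,0]]' >/dev/null; python3 m.py; python3 -c "
from h import *
snap('wrist','w1')"
```

```text
2.8 tcp [ 422.7 -312.7  143.1] yang -93.44 z [-0.  0. -1.] open 74.7 grip 0.0 F [0.5  0.5  0.83] j [ 0.17  0.64  0.66  1.92 -0.56  0.77 -0.48]
```

View pics/w1.png

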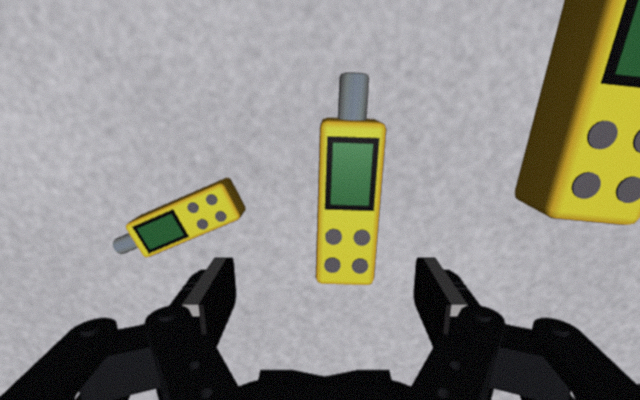

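The wrist view shows the middle meter's top-face corners at about (320,122), (385,122), (375,283) and (317,283).

```bash
python3 - <<'E'
from h import *
M=[px2w('w1',*p,36)[:2] for p in [(320,122),(385,122),(375,283),(317,283)]]
print(np.round(M,1),np.mean(M,0),[np.linalg.norm(M[i]-M[(i+1)%4]).round(1) for i in range(4)])
d=M[0]+M[1]-M[2]-M[3];print(np.degrees(np.arctan2(d[1],d[0])))
E
```

```text
[[ 477.9 -312.5]
 [ 475.4 -354.2]
 [ 359.7 -345.5]
 [ 362.2 -302.9]] [ 418.80146389 -328.78443803] [np.float64(41.7), np.float64(116.0), np.float64(42.7), np.float64(116.0)]
-4.518040826887674
```

```bash
python3 -m inch '[[-0.004,-0.0163,0,-1],[0,0,-0.03,0],[0,0,-0.03,0],[0,0,-0.03,0],[0,0,-0.02,0],[0,0,-0.008,0],[0,0,0,0]]' >/dev/null; python3 m.py;  python3 -m inch '[[0,0,0,0],[0,0,0,0],[0,0,0,0],[0,0,0,0],[0,0,0,0],[0,0,0,0]]' 0.03 40 >/dev/null; python3 m.py;
```

```text
3.55 tcp [ 418.7 -327.3   24.6] yang -94.34 z [-0.001  0.002 -1.   ] open 74.6 grip 0.0 F [ 0.67 -0.28  0.08] j [ 0.32  0.82  0.48  1.97 -0.73  0.54 -0.33]
4.15 tcp [ 419.5 -329.5   26.7] yang -94.43 z [ 0.002 -0.001 -1.   ] open 43.2 grip 42.525107860565186 F [-0.03 -0.28  6.83] j [ 0.32  0.82  0.49  1.97 -0.73  0.54 -0.32]
```

```bash
python3 -m inch '[[0,0,0.02,0],[0,0,0.035,0],[0,0,0.035,0],[0,0,0.035,0],[0,0,0.02,0],[0.01,0.02,0,6],[0.011,0.032,0,7],[0.011,0.032,0,7]]' >/dev/null; python3 m.py;  python3 -m inch '[[0.012,0.032,0,7],[0.012,0.032,0,7],[0.012,0.032,0,7],[0.012,0.032,0,7],[0.012,0.032,0,7],[0.012,0.032,0,7],[0.012,0.032,0,7],[0.012,0.032,0,7]]' >/dev/null; python3 -m inch '[[0.01,0.025,0,5],[0,0,0,0],[0,0,0,0],[0,0,0,0]]' >/dev/null; python3 m.py
```

```text
4.95 tcp [ 450.4 -243.7  170.3] yang -74.22 z [-0.     0.001 -1.   ] open 43.1 grip 41.8237030506134 F [ 0.13  0.73 -2.79] j [ 0.05  0.57  0.62  1.93 -0.46  0.79 -0.38]
6.15 tcp [555.9  34.6 170. ] yang -13.57 z [-0.002 -0.001 -1.   ] open 43.2 grip 41.69995307922363 F [ 0.28 -0.05 -4.12] j [-0.32  0.58  0.33  1.8  -0.25  0.81 -0.1 ]
```

```bash
python3 -m inch '[[0.003,0.0195,0,2.3],[0,0,0,0],[0,0,0,0]]' >/dev/null; python3 m.py; python3 -c "
from h import *
snap('wrist','w2');snap('top','top2')
a=cv2.imread('pics/w2.png');b=cv2.imread('pics/top2.png')[90:270,180:380]
cv2.imwrite('pics/c2.png',np.hstack([cv2.resize(a,(420,262)),cv2.resize(b,(291,262))]))
cv2.imwrite('pics/c2b.png',np.vstack([a[:, :][0:400]]))"
```

```text
6.45 tcp [559.5  55.8 170.2] yang -11.11 z [-0. -0. -1.] open 43.6 grip 41.742512583732605 F [-0.44 -0.64 -2.61] j [-0.34  0.59  0.32  1.78 -0.24  0.81 -0.1 ]
```

View pics/w2.png

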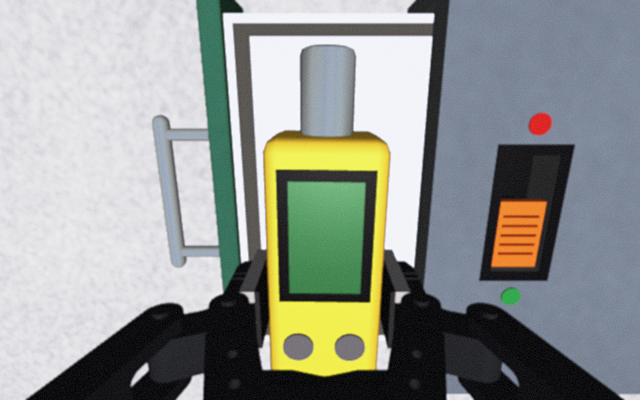

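The wrist view shows the meter above the drawer's opening, with the red dot at (540,124), green at (511,296), and handle ends at (160,120) and (179,263). The orange pad spans (500,200)–(547,268).

```bash
python3 - <<'E'
from h import *
P=lambda u,v,z:px2w('w2',u,v,z)[:2]
r,g=P(540,124,99),P(511,296,99);print('red',r,'green',g,np.linalg.norm(r-g),'lock',(r+g)/2);y=(r-g)/np.linalg.norm(r-g);print('yaw',np.degrees(np.arctan2(-y[0],y[1])))
S=[P(*p,99) for p in [(501,145),(575,145),(547,280),(480,280)]];print('slot c',np.mean(S,0),[np.linalg.norm(S[i]-S[(i+1)%4]).round(1) for i in range(4)])
h=[P(160,120,55),P(179,263,55)];print('handle',np.mean(h,0),np.linalg.norm(h[0]-h[1]))
a=np.radians(-11.3);X=np.array([np.cos(a),np.sin(a)]);Y=np.array([-X[1],X[0]])
L=np.mean([(r+g)/2,np.mean(S,0),[674.5,37.5]],0);c=L+45*X
for n,p in [('handle',np.mean(h,0)),('panel top in edge',P(228,140,64)),('cabfront',P(441,140,99)),('wall far L',P(250,25,64)),('tcp',np.array([559.5,55.8]))]:
    print(n,'cab',(p-c)@X,(p-c)@Y)
print(c)
E
```

```text
red [684.6561891  90.2415049] green [664.38337881 -13.94615742] 106.14167803633322 lock [674.51978396  38.14767374]
yaw -11.011011199668067
slot c [674.86441055  38.0187648 ] [np.float64(40.9), np.float64(83.5), np.float64(41.5), np.float64(83.5)]
handle [452.48288455  81.776275  ] 104.53330547935765
handle cab -271.43839909782963 -0.49180282419649046
panel top in edge cab -225.19108680361865 39.837364113158756
cabfront cab -98.40090911037667 44.501446816425485
wall far L cab -207.03971548877558 107.74158379439726
tcp cab -161.40589604819834 -4.994927723752706
[718.75572447  29.07123636]
```

```bash
python3 -m inch '[[0,0,-0.03,0],[0,0,-0.03,0],[0,0,-0.03,0],[0,0,-0.02,0],[0,0,-0.01,0],[0,0,-0.006,0],[0,0,-0.002,0],[0,0,0,0]]' >/dev/null; python3 m.py; python3 -m inch '[[0,0,-0.001,0],[0,0,0,0]]' >/dev/null; python3 m.py
```

```text
7.35 tcp [560.4  55.5  43. ] yang -11.15 z [ 0.002  0.    -1.   ] open 43.6 grip 41.60844683647156 F [-0.02  0.12 -2.72] j [-0.29  0.77  0.23  1.87 -0.32  0.54 -0.03]
7.55 tcp [560.2  55.7  42. ] yang -11.12 z [ 0.001  0.    -1.   ] open 43.6 grip 41.608999371528625 F [-0.08 -0.12 -2.59] j [-0.28  0.77  0.23  1.87 -0.32  0.53 -0.03]
```

```bash
python3 -m inch '[[0,0,-0.0015,0],[0,0,0,0]]' >/dev/null; python3 m.py; python3 -m inch '[[0,0,0,0],[0,0,0,0],[0,0,0,0],[0,0,0,0],[0,0,0,0]]' 0.06 >/dev/null; python3 m.py;  python3 -m inch '[[0,0,0.015,0],[0,0,0.03,0],[0,0,0.04,0],[0,0,0.04,0],[0,0,0,0],[0,0,0,0]]' >/dev/null;python3 m.py; python3 -c "
from h import *
snap('wrist','w3')"
```

```text
7.75 tcp [559.8  55.7  39.9] yang -11.13 z [ 0.  0. -1.] open 43.4 grip 41.60905301570892 F [ 0.42  0.84 -3.55] j [-0.28  0.78  0.23  1.87 -0.32  0.53 -0.03]
8.25 tcp [556.1  56.3  39.4] yang -11.12 z [-0.008  0.001 -1.   ] open 60.0 grip 0.0 F [-5.64  1.03  0.77] j [-0.28  0.78  0.23  1.88 -0.32  0.53 -0.03]
8.85 tcp [560.6  55.7 166.4] yang -11.13 z [ 0.004  0.001 -1.   ] open 60.2 grip 0.0 F [-0.41 -0.44 -0.89] j [-0.34  0.59  0.32  1.79 -0.25  0.8  -0.09]
```

View pics/w3.png

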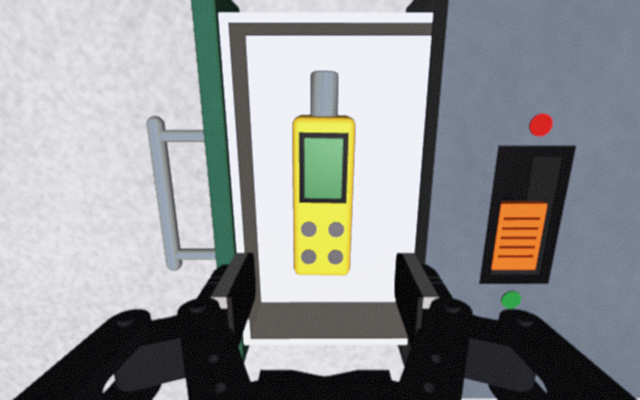

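The meter lies flat in the drawer, released, box spanning (293,117)–(355,274) and clear of the rim. Next is pushing the handle with closed fingers.

```bash
python3 -m inch '[[-0.025,0.006,0,0],[-0.035,0.008,0,0],[-0.035,0.008,0,0],[-0.035,0.008,0,0],[-0.011,0.002,0,0],[0,0,0,0],[0,0,0,0]]' 0 >/dev/null; python3 m.py
```

```text
9.6 tcp [420.1  87.5 164.6] yang -11.15 z [ 0.002 -0.    -1.   ] open -0.2 grip 0.0 F [-0.45 -0.38  0.49] j [-0.5   0.42  0.34  2.14 -0.24  0.61 -0.19]
```

```bash
python3 -m inch '[[0,0,-0.025,0],[0,0,-0.025,0],[0,0,-0.025,0],[0,0,-0.02,0],[0,0,-0.01,0],[0,0,0,0]]' >/dev/null; python3 m.py; python3 -m inch '[[0.0098,-0.002,0,0],[0.0098,-0.002,0,0],[0.0098,-0.002,0,0],[0,0,0,0]]' >/dev/null; python3 m.py
```

```text
10.2 tcp [419.4  87.   58.5] yang -11.2 z [-0.002 -0.001 -1.   ] open 0.3 grip 0.0 F [-0.04  0.15  1.48] j [-0.38  0.63  0.19  2.23 -0.36  0.31 -0.08]
10.6 tcp [451.4  81.3  60.6] yang -11.18 z [ 0.005 -0.    -1.   ] open -0.0 grip 0.0 F [ 0.98 -0.27  0.22] j [-0.37  0.65  0.21  2.15 -0.35  0.37 -0.07]
```

```bash
python3 -m inch '[[0.0098,-0.002,0,0],[0.0118,-0.0023,0,0],[0.0118,-0.0023,0,0],[0.0118,-0.0023,0,0],[0.0118,-0.0023,0,0],[0.0118,-0.0023,0,0],[0.0098,-0.002,0,0],[0,0,0,0]]' >/dev/null; python3 m.py;  python3 -c "
from h import *
snap('top','top4')
cv2.imwrite('pics/c4.png',cv2.resize(cv2.imread('pics/top4.png')[90:290,160:400],None,fx=3,fy=3,interpolation=cv2.INTER_CUBIC))"
```

```text
11.4 tcp [529.1  65.6  60.1] yang -11.17 z [ 0.004 -0.    -1.   ] open 0.0 grip 0.0 F [0.28 0.42 1.1 ] j [-0.32  0.71  0.23  1.95 -0.31  0.51 -0.06]
```

View pics/c4.png

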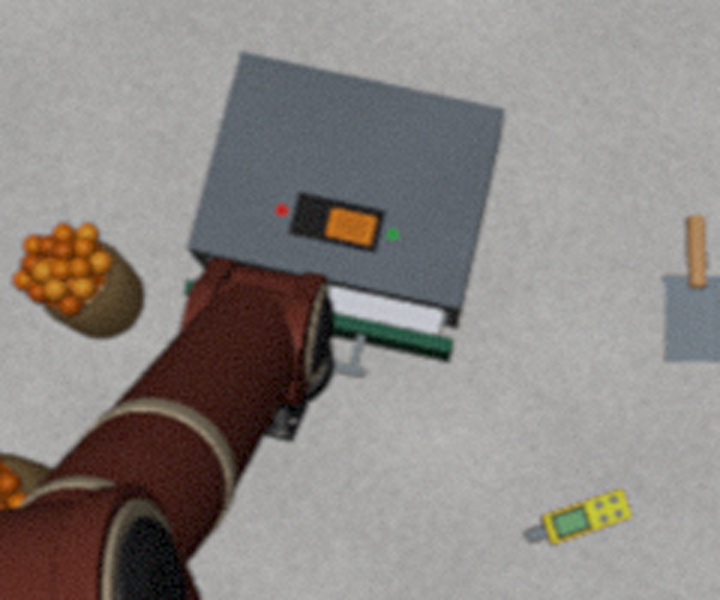

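The drawer is nearly shut, with its front panel at (395,338) and about 25 mm to go. I'll push on slowly until the stop is felt.

```bash
python3 -m inch '[[0.0059,-0.0012,0,0],[0.0059,-0.0012,0,0],[0.0059,-0.0012,0,0],[0,0,0,0]]' |tail -4; python3 m.py; for i in 1; do python3 -m inch '[[0.003,-0.0006,0,0],[0.002,-0.0004,0,0],[0,0,0,0]]' >/dev/null; python3 m.py; done
```

```text
tool_rot: [[0.193, 0.981, 0.003], [0.981, -0.193, -0.0], [0.0, 0.003, -1.0]]
wrist_force: [0.9, 0.8, -0.3]
opening: 0.0
grip_force: 0.0
11.85 tcp [546.   62.2  59.9] yang -11.15 z [ 0.003 -0.    -1.   ] open 0.0 grip 0.0 F [ 0.89  0.75 -0.3 ] j [-0.31  0.73  0.24  1.9  -0.31  0.54 -0.05]
12.15 tcp [549.8  61.4  59.8] yang -11.14 z [ 0. -0. -1.] open -0.1 grip 0.11913222726434469 F [-0.19  0.02 -0.31] j [-0.3   0.73  0.24  1.89 -0.31  0.55 -0.05]
```

```bash
python3 -m inch '[[0.003,-0.0006,0,0],[0.002,-0.0004,0,0],[0,0,0,0]]' >/dev/null; python3 m.py;python3 -m inch '[[0.003,-0.0006,0,0],[0.002,-0.0004,0,0],[0,0,0,0]]' >/dev/null; python3 m.py
```

```text
12.45 tcp [554.   60.6  59.7] yang -11.13 z [-0.001  0.    -1.   ] open -0.1 grip 1.0542671754956245 F [-2.46 -0.27  1.32] j [-0.3   0.74  0.24  1.88 -0.31  0.56 -0.05]
12.75 tcp [554.4  60.6  59.4] yang -11.08 z [-0.012  0.002 -1.   ] open 0.2 grip 5.070383995771408 F [-10.3    1.29   8.59] j [-0.3   0.74  0.24  1.87 -0.3   0.58 -0.05]
```

```bash
python3 -m inch '[[-0.01,0.002,0,0],[-0.01,0.002,0,0],[0,0,0.03,0],[0,0,0.04,0],[0,0,0.04,0],[0.014,-0.004,0,8],[0.014,-0.004,0,8],[0.014,-0.004,0,8]]' >/dev/null; python3 -m inch '[[0.014,-0.004,0,8],[0.014,-0.004,0,8],[0.014,-0.004,0,8],[0.014,-0.004,0,8],[0.014,-0.004,0,8],[0.014,-0.004,0,8],[0.014,-0.004,0,8],[0,0,0,8]]' >/dev/null;python3 -m inch '[[0,0,0,2],[0,0,0,0],[0,0,0,0]]' >/dev/null; python3 m.py; python3 -c "
from h import *
snap('wrist','w5')"
```

```text
14.65 tcp [679.3  23.8 169.8] yang 78.78 z [ 0. -0. -1.] open -0.0 grip 0.0 F [ 0.92 -0.32 -0.24] j [ 0.    0.74 -0.13  1.42  0.1   0.99  1.23]
```

View pics/w5.png

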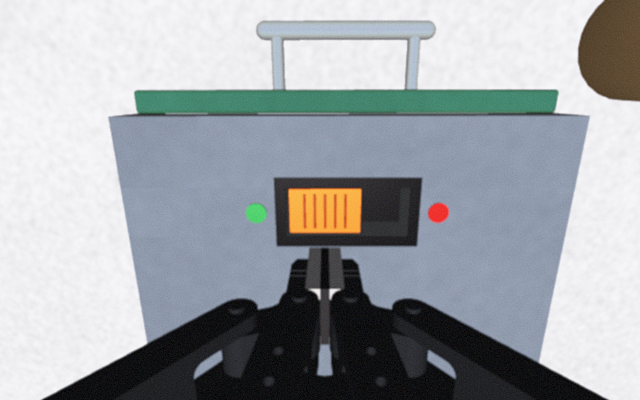

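The wrist view shows the drawer front against the cabinet. The slot runs from (274,178) to (421,245), the pad is centred near (325,211), with the green dot at (256,213) and red at (438,212).

```bash
python3 - <<'E'
from h import *
P=lambda u,v,z:px2w('w5',u,v,z)[:2]
r,g=P(438,212.5,99),P(256,213,99);print(r,g,(r+g)/2,np.linalg.norm(r-g))
for z in (97,87): print('pad',z,P(325,211,z))
a=np.radians(-11.2);Y=np.array([-np.sin(a),np.cos(a)]);X=np.array([np.cos(a),np.sin(a)])
L=(r+g)/2*.5+.5*np.array([674.6,38]);print('L',L)
for z in (97,92,87):print(z,'pad w',(P(361,211,z)-P(289,211,z))@Y,(P(325,234,z)-P(325,188,z))@X)
print('panel',(P(345,90,64)-L)@X+45, 'expect front outer -114','handle',(P(346,29,55)-L)@X-45)
print('start target',L-15*Y,'end',L+15*Y)
E
```

```text
[684.52141967  90.7603494 ] [664.05440486 -13.57131754] [674.28791226  38.59451593] 106.32024934683203
pad 97 [671.37323301  26.07356044]
pad 87 [674.63499278  25.45277226]
L [674.44395613  38.29725797]
97 pad w 42.421983210696844 28.55661244758698
92 pad w 43.48960905779283 29.275291190236178
87 pad w 44.55723490488882 29.993969932885268
panel -24.045592799722684 expect front outer -114 handle -150.13002151234025
start target [671.53044086  23.58293064] end [677.3574714  53.0115853]
```

```bash
python3 -m inch '[[-0.0077,0.0005,0,0.1],[0,0,-0.02,0],[0,0,-0.02,0],[0,0,-0.008,0],[0,0,0,0],[0,0,0,0]]' >/dev/null; python3 m.py; python3 -m inch '[[0,0,-0.002,0],[0,0,-0.002,0],[0,0,0,0]]' >/dev/null;python3 m.py; python3 -m inch '[[0,0,-0.002,0],[0,0,-0.001,0],[0,0,0,0]]' >/dev/null;python3 m.py
```

```text
15.3 tcp [672.1  24.2 122.5] yang 78.96 z [ 0.001  0.    -1.   ] open 0.2 grip 0.0 F [ 0.67  0.36 -1.02] j [ 0.    0.78 -0.12  1.48  0.11  0.89  1.22]
15.6 tcp [671.8  24.  118. ] yang 78.97 z [ 0. -0. -1.] open 0.2 grip 0.0 F [ 0.69 -0.67 -0.14] j [ 0.    0.78 -0.12  1.49  0.11  0.88  1.22]
15.9 tcp [671.6  24.  114.6] yang 78.97 z [-0. -0. -1.] open 0.0 grip 0.0 F [ 0.03 -0.24 -1.25] j [-0.    0.79 -0.12  1.49  0.11  0.87  1.22]
```

```bash
for i in 1 2; do :; done; python3 -m inch '[[0,0,-0.001,0],[0,0,-0.001,0],[0,0,0,0]]' >/dev/null;python3 m.py; python3 -m inch '[[0,0,-0.001,0],[0,0,-0.001,0],[0,0,0,0]]' >/dev/null;python3 m.py; python3 -m inch '[[0,0,-0.001,0],[0,0,-0.001,0],[0,0,0,0]]' >/dev/null;python3 m.py
```

```text
16.2 tcp [671.8  24.1 112.9] yang 78.97 z [ 0. -0. -1.] open 0.4 grip 0.6975104380398989 F [0.22 0.37 1.98] j [-0.    0.79 -0.12  1.49  0.11  0.87  1.22]
16.5 tcp [671.9  24.  111.2] yang 78.96 z [ 0. -0. -1.] open -0.2 grip 1.825360246002674 F [-1.21  0.59  3.45] j [-0.    0.79 -0.12  1.49  0.11  0.86  1.22]
16.8 tcp [671.9  24.1 109.3] yang 78.97 z [ 0.  0. -1.] open 0.2 grip 2.9985685962674324 F [-1.2  -0.1   5.41] j [-0.    0.79 -0.12  1.49  0.12  0.86  1.22]
```

```bash
python3 -m inch '[[0,0,-0.001,0],[0,0,-0.0007,0],[0,0,0,0]]' >/dev/null;python3 m.py; python3 -m inch '[[0.0005,0.0025,0,0],[0.0005,0.0025,0,0],[0.0005,0.0025,0,0],[0.0005,0.0025,0,0],[0.0005,0.0025,0,0],[0.0005,0.0025,0,0],[0,0,0,0]]' >/dev/null;python3 m.py
```

```text
17.1 tcp [671.9  24.1 108.3] yang 78.97 z [ 0.001 -0.    -1.   ] open 0.5 grip 4.091976075813477 F [-3.29 -0.41  8.46] j [-0.    0.79 -0.12  1.49  0.12  0.86  1.22]
17.8 tcp [675.   39.9 108.4] yang 79.01 z [ 0.001  0.001 -1.   ] open 0.0 grip 4.039880155160063 F [-2.28  0.95  7.58] j [-0.02  0.8  -0.12  1.48  0.11  0.87  1.2 ]
```

```bash
python3 -m inch '[[0.0005,0.0025,0,0],[0.0005,0.0025,0,0],[0.0005,0.0025,0,0],[0.0005,0.0025,0,0],[0.0005,0.0025,0,0],[0.0005,0.0025,0,0],[0,0,0,0]]' >/dev/null;python3 m.py;  python3 -m inch '[[0.0003,0.0015,0,0],[0.0003,0.0015,0,0],[0,0,0,0]]' >/dev/null;python3 m.py
```

```text
18.5 tcp [677.4  51.7 108.3] yang 78.91 z [-0.001 -0.004 -1.   ] open 0.1 grip 4.637830014235078 F [-3.15 -2.95  8.85] j [-0.05  0.8  -0.12  1.47  0.11  0.88  1.18]
18.8 tcp [677.7  52.2 108.3] yang 78.83 z [-0.002 -0.007 -1.   ] open 0.1 grip 5.027848029567394 F [-3.94 -5.45 10.5 ] j [-0.05  0.81 -0.11  1.47  0.12  0.88  1.17]
```

```bash
python3 -m inch '[[-0.0005,-0.002,0,0],[0,0,0.01,0],[0,0,0.02,0],[0,0,0.03,0],[0,0,0,0],[0,0,0,0]]' >/dev/null;python3 m.py; python3 -c "
from h import *
snap('wrist','w6')"
```

```text
19.4 tcp [678.1  55.6 167.4] yang 78.99 z [ 0.001  0.001 -1.   ] open 0.3 grip 0.0 F [ 0.63  0.59 -0.06] j [-0.05  0.74 -0.13  1.42  0.1   0.99  1.18]
```

View pics/w6.png

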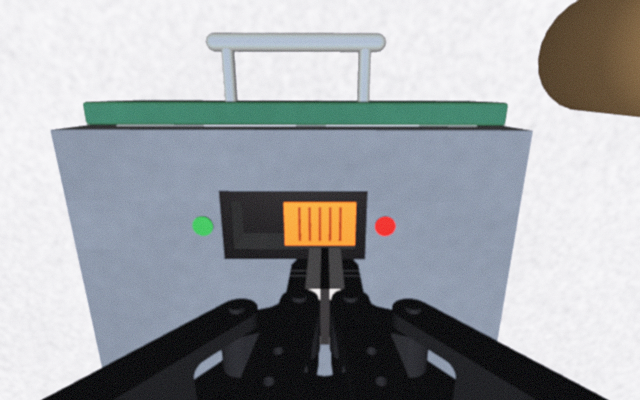

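The pad, spanning (284,202)–(357,247), is now at the red end. Its offset of +15.5 mm from the slot centre corresponds to about 30 mm of travel. The drawer is still shut and the arm is clear.

```bash
python3 -m inch '[[0,0,0.02,0],[0,0,0,0],[0,0,0,0]]' >/dev/null; python3 -c "
from rig import finish_job
print(finish_job())"
```

```text
the job is handed in; nothing more can be done
None
```

I handed the job in after about 20 s of robot time. The meter was laid flat, screen up, in the drawer and released, and the drawer was shut. The lock pad was slid to the red end (about 30 mm of travel, measured from the last picture). The bottles and scraper weren't touched; the grader gave no verdict back.

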